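# Slide a painted panel from the painting stand onto the drying rails

### The arm

A 6-joint arm with a two-finger parallel gripper is mounted at the origin on the work surface. World frame = base frame: x ahead of the robot, y to its left, z up, the work surface at z = 0. Lengths are in m, angles in rad, forces in N, time in s.
With the tool pointing down it reaches from about 0.4 to 0.925 m from the base axis. Payload 12.5 kg.
Tool frame: the origin (TCP) lies midway between the tips of the shut fingers; the grasp point (between the pads) lies robot.grip_point_offset behind it (robot.grip_point_offset is the distance from the TCP to the grasp point, in m); z points along the fingers, y is the line along which they close (so a half turn about z gives the same grasp; the last joint's range is limited). The gripper opens to 95 mm and grips with 3 to 60 N. Pads are 20 mm wide; open, the fingers measure 119 mm over their backs; the gripper's body (75 mm by 180 mm) begins 59 mm behind the grasp point.
Start: joints at [-1.305, 0.491, 1.559, -0, 1.092, -0.106], TCP at [0.227, -0.582, 0.215] pointing down, gripper open.
Joint ranges: [-3.1, 3.1], [-0.84, 2.19], [0.05, 2.79], [-1.13, 4.28], [0.06, 2.93], [-2.69, 2.69]. Speed limits (rad/s): [2.22, 2.22, 2.79, 3.14, 3.14, 3.14].

### API

Orientations are given as a rotation vector (axis times angle).
In Python, from plant import robot, gripper_to, planner, sensors, cams gives the robot as it stands. The module is installed in compiled form; this text tells all that it offers. Calls block until the motion is done:
- robot.move_to(position, orientation): joint-space move of the TCP to a pose.
- robot.servo_line(position, rotation=None, rate=0.15, until_force=None): straight line of the TCP; rotation=None keeps the orientation; rate is the mean speed in m/s. With until_force (N) it stops when the force on the tool has changed by that much, and returns True; else False.
- robot.move_joints(angles): joint-space move.
- gripper_to(opening, strength=None): finger opening in m; strength is the grip in N (None keeps the last); returns when the fingers have stopped.
- robot.dwell(seconds).
- planner.inverse_kinematics(position, orientation): joint angles nearest the present ones, or None.
- sensors.sense(): the state.
- cams.read_camera(name): name is "scene" or "top" or "wrist"; returns the picture (480x640x3 uint8, blue, green, red); there is no depth.
- cams.camera_params(name): a dict with "intrinsics" (3x3 intrinsics, pixels), "rvec" (rotation vector, rad) and "tvec" (3), from world to camera coordinates, as OpenCV has them; the wrist camera has in their place "T_tool_cam" (4x4, takes a point from camera to tool coordinates, whose origin is the TCP and whose axes are the flange's). Camera axes: x right, y down, z forward; pixel columns grow to the right and rows downward; lengths in m; the calibration is good to about 2 mm. The wrist camera is an equidistant fisheye: a pixel r from the principal point sees the ray r / f radians off the axis. A picture is of the moment at which its call begins: read the wrist's pose just before it. camera_params takes no time and is no camera call.
A pose or a line that the arm cannot do raises robot.PlanningError and nothing moves.
- robot.finish_job(): hands the job in; it is judged then, once.
Trained networks look in the newest picture that a camera, given by its name, has taken for a name from the list of things; names that differ only in an ending like _2 or _b are one class to them, and where a whole thing is asked for, a point or a joint stands for the part that bears it (a point fixed in the world has none). Each returns a list of dicts, best first, with "p" (0 to 1); they miss things now and then, are a little off and sometimes report something else, mostly with a low value. They report only what shows in the picture. A call takes as long as a camera call. They do not tell look-alikes from the thing itself.
- cams.look_for(query, camera): "xyz" ([x, y, z] in m, in world coordinates, good to about 4 mm: the middle of the surface that is visible of it).
- cams.regions_of(query, camera): "pixels" (480x640 bool, what is visible of it).
- cams.spot_point(query, camera): "xyz" ([x, y, z] in m, in world coordinates, good to about 4 mm: a listed point, or the origin of a listed thing).
The state is a dict: "time_s": time; "joint_positions": joint angles; "dq": joint speeds; "effort": joint torques, N m; "ee_pos": TCP position; "orientation": TCP orientation; "contact_force": force on the tool from outside, world axes, zero at the start; "wrist_torque": the same for the moment, N m; "grip_width": finger opening in m; "finger_force": force on a finger pad.
Only numpy, scipy, OpenCV 4.12 (cv2) and the standard library are available. Lean on these libraries where they do the work, as an engineer would, in place of code of your own. Each camera call takes 0.05 s, during which the arm holds its last target. There are 200 camera calls.

### The job

Slide the painted panel off the painting stand and along the drying rack until it lies wholly on the two narrow rails, square to them and centred across them. Bring it gently up against the sprung back stop so that it presses the bar in a little but never rams it to the end of its travel, then let go and leave it resting there, touching the bar. Leave the paint can, spray bottle, brush and dish where they are.

Things in the scene. Friction and masses are not known exactly. Their poses are not given: they have to be found in the camera images.
- panel: Painted wooden panel, 160 mm long (x), 120 mm wide (y), 18 mm thick, face up (yellow with patches), 0.2 to 0.4 kg, loose. Too wide to grasp flat: push it by its edges. Origin at the centre of its underside, z up; it starts within about 20 degrees of the rack's x axis, up to 20 mm off the stand's centre. Nothing fences it sideways.
- stand: Fixed plywood painting stand on which the panel starts, 180 mm (x) by 200 mm (y), flat top 70 mm above the table. Origin on the table under its centre. It stands just before the entry end of the rails, with a gap of 10 to 20 mm, its x axis within 3 degrees of the rack's and its centre up to 10 mm off the rack's x axis.
- rack: Fixed drying rack, 67 mm high. Origin on the table under the entry end of its two rails, midway between them; x points along the rails, away from the stand and towards the back stop; z up. Between the rails it is open down to a base plate 12 mm high. The panel is to lie with its x axis along the rack's x.
- rails (a point): Centre of the rails' top plane: 120 mm along the rack's x, 67 mm above the table (3 mm below the stand's top), axes as the rack's. Two level wooden rails, each 12 mm wide and 240 mm long, centre lines at y = -47 and +47 mm; their first 10 mm slope down as a lead-in.
- backstop: Fixed back stop at the far end of the rack: red foot, dark housing, 99 mm high. Origin on the table, 250 mm along the rack's x axis, axes parallel to the rack's. Its steel rod carries a sprung, cork-faced bar that faces the stand: 76 mm wide (y), 61 to 91 mm above the table.
- housing (a point): Centre of the stop's fixed housing, 77 mm above backstop's origin. The rod's reach differs each time and is not reported: at rest the cork face lies 175 to 205 mm along the rails; see or feel for it. Spring 1 N per mm, travel 12 mm; sliding the panel alone takes about 1 to 4 N. After the push the spring may move the panel back a few mm, staying in touch.
- can: Bystander: paint can, 98 mm across, 121 mm high, origin at the centre of its underside.
- sprayer: Bystander: white spray bottle with a black head, 72 mm across, 191 mm high, origin at the centre of its underside.
- brush: Bystander: paint brush lying flat, 180 mm long along its x axis, beyond the back stop.
- dish: Bystander: white ceramic dish, 110 mm across, 16 mm high, origin at the centre of its underside.
There are look-alikes about, which are no part of the job. Several things have the shape of the panel; the one meant has the colours described above.

How it is judged:
By the outcome, as a careful person would: the job done as asked, in the order asked, and still so for the second after the job is handed in, with the robot touching nothing.
It also fails if it takes over 61 s, if anything falls off the work surface, if the arm or the gripper's body presses on something with over 40 N, if the wrist force passes 120 N, or if a joint passes its speed limit or range.

## Working session

There is one attempt and no reset: what is moved stays moved. The work goes in short steps, each a Python script; the robot and the scene stay as the last script left them, time stands still between calls to the robot, and variables do not carry over. Pictures are saved under pics/ and viewed, at most 10 in all, crops included, and the job is handed in when it is done.

```bash
mkdir -p pics; cat > h.py <<'E'
import numpy as np, cv2
from plant import robot, gripper_to, planner, sensors, cams
def ray(cam,uv):
    p=cams.camera_params(cam);R=cv2.Rodrigues(np.array(p["rvec"],float))[0];t=np.array(p["tvec"],float).ravel()
    d=np.linalg.inv(p["intrinsics"])@np.r_[uv,1.];return -R.T@t,R.T@d
def at_z(cam,uv,z):
    o,d=ray(cam,uv);return o+d*(z-o[2])/d[2]
def proj(cam,P):
    p=cams.camera_params(cam);return cv2.projectPoints(np.atleast_2d(np.array(P,float)),np.array(p["rvec"],float),np.array(p["tvec"],float),np.array(p["intrinsics"],float),None)[0].reshape(-1,2)
E
python3 - <<'E'
from h import *
for c in("top","scene"):
    cv2.imwrite(f"pics/{c}0.png",cams.read_camera(c))
    for q in("panel","stand","rack","rails","backstop","housing","can","sprayer","brush","dish"):
        for r in cams.spot_point(q,c)[:4]: print(c,q,np.round(r["xyz"],3),round(r["p"],2))
    p=cams.camera_params(c); print(-cv2.Rodrigues(np.array(p["rvec"],float))[0].T@np.array(p["tvec"]).ravel())
print(robot.grip_point_offset,sensors.sense()["time_s"],sensors.sense()["orientation"])
E
```

```text
top panel [ 0.544 -0.075  0.063] 0.9
top panel [ 0.661 -0.285 -0.001] 0.88
top panel [ 0.308 -0.194 -0.002] 0.83
top panel [ 0.822 -0.122 -0.001] 0.73
top rack [0.532 0.031 0.004] 0.87
top rails [0.508 0.152 0.066] 0.84
top backstop [0.489 0.278 0.001] 0.62
top backstop [0.697 0.357 0.002] 0.24
top housing [0.486 0.278 0.078] 0.65
top housing [0.694 0.357 0.   ] 0.35
top can [ 0.654  0.192 -0.001] 0.57
top sprayer [ 0.699  0.356 -0.001] 0.95
top sprayer [0.657 0.192 0.   ] 0.51
top brush [ 0.466  0.362 -0.002] 0.64
top dish [ 0.736  0.076 -0.002] 0.78
[0.3922421  0.07014055 0.83415909]
scene panel [ 0.826 -0.121  0.001] 0.84
scene panel [ 0.546 -0.075  0.072] 0.65
scene panel [ 0.31  -0.194  0.003] 0.65
scene panel [ 0.661 -0.291 -0.002] 0.59
scene stand [ 0.552 -0.069 -0.002] 0.67
scene rack [ 0.538  0.033 -0.002] 0.71
scene rails [0.512 0.151 0.068] 0.57
scene backstop [0.489 0.277 0.003] 0.61
scene backstop [0.692 0.348 0.002] 0.26
scene can [ 0.661  0.197 -0.001] 0.79
scene sprayer [ 0.694  0.352 -0.001] 0.67
scene brush [ 0.467  0.368 -0.004] 0.92
scene brush [0.54  0.034 0.001] 0.31
scene dish [0.732 0.075 0.   ] 0.89
scene dish [ 0.552 -0.069  0.   ] 0.47
[ 1.10292214 -0.39088491  0.81260365]
0.0188 1.1 [ 3.08738711e+00  5.80654915e-01 -2.48338876e-05]
```

View pics/top0.png

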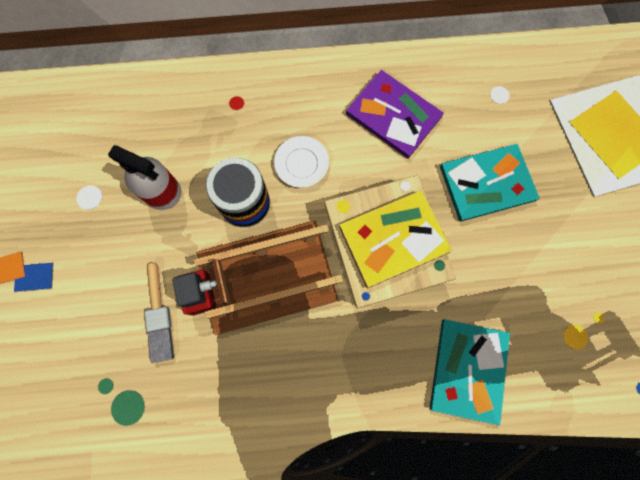

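View pics/scene0.png

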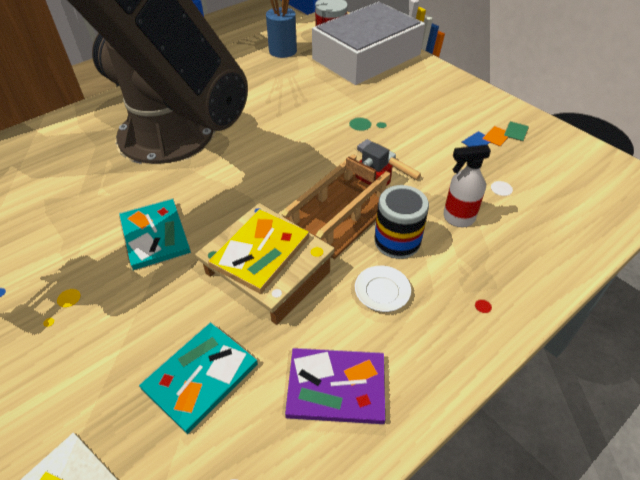

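```bash
cat >> h.py <<'E'
def panel_pose(img,z,yaw0,c0,cam="top"):
    # fit of projected top-face outline to the blob of the panel (yellow, patches filled); xy, yaw of the long axis
    hsv=cv2.cvtColor(img,cv2.COLOR_BGR2HSV); m=cv2.inRange(hsv,(22,200,110),(34,255,255))
    m=cv2.morphologyEx(m,cv2.MORPH_OPEN,np.ones((2,2)))
    cs=[c for c in cv2.findContours(m,cv2.RETR_EXTERNAL,cv2.CHAIN_APPROX_NONE)[0]]
    u=proj(cam,[c0[0],c0[1],z])[0]
    pts=np.vstack([c for c in cs if cv2.contourArea(c)>30 and abs(c.reshape(-1,2).mean(0)-u).max()<75]).reshape(-1,2)
    W=np.array([at_z(cam,p.astype(float),z)[:2] for p in pts],np.float32)
    (c,s,a)=cv2.minAreaRect((W*1000).astype(np.float32))
    b=np.radians(a)+(0 if s[0]>s[1] else np.pi/2)
    while b-yaw0>np.pi/2:b-=np.pi
    while b-yaw0<-np.pi/2:b+=np.pi
    return np.array(c)/1000,b,np.sort(s)
def draw(img,cam,P,col,closed=True,S=1,o=(0,0)):
    q=((proj(cam,P)-o+.5)*S).astype(int); cv2.polylines(img,[q.reshape(-1,1,2)],closed,col,1)
def T(o,yaw,P):
    P=np.array(P,float);c,s=np.cos(yaw),np.sin(yaw)
    return np.c_[o[0]+c*P[:,0]-s*P[:,1],o[1]+s*P[:,0]+c*P[:,1],P[:,2]]
def box(x0,x1,y0,y1,z): return [[x0,y0,z],[x1,y0,z],[x1,y1,z],[x0,y1,z]]
E
python3 - <<'E'
from h import *
img=cv2.imread("pics/top0.png")
yaw=np.arctan2(.246,-.046);o=np.array([.535,.0315])
c,b,s=panel_pose(img,.088,yaw,[.545,-.075]);print(c,np.degrees(b),s,np.degrees(yaw))
off=(170,160);S=2.6
v=cv2.resize(img[160:310,170:470],None,fx=S,fy=S,interpolation=cv2.INTER_CUBIC)
v=cv2.resize(img[160:335,170:470],None,fx=S,fy=S,interpolation=cv2.INTER_CUBIC)
for y in(-.047,.047): draw(v,"top",T(o,yaw,box(0,.24,y-.006,y+.006,.067)),(255,0,255),S=S,o=off)
for x in(.175,.205): draw(v,"top",T(o,yaw,[[x,-.038,.091],[x,.038,.091]]),(255,255,0),S=S,o=off)
draw(v,"top",T(c,b,box(-.08,.08,-.06,.06,.088)),(255,0,0),S=S,o=off)
cv2.imwrite("pics/fit1.png",v)
E
```

```text
Traceback (most recent call last):
  File "h.py", line 16, in panel_pose
    pts=np.vstack([c for c in cs if cv2.contourArea(c)>30 and abs(c.reshape(-1,2).mean(0)-u).max()<75]).reshape(-1,2)
        ~~~~~~~~~^^^^^^^^^^^^^^^^^^^^^^^^^^^^^^^^^^^^^^^^^^^^^^^^^^^^^^^^^^^^^^^^^^^^^^^^^^^^^^^^^^^^^^
ValueError: need at least one array to concatenate
```

```bash
cat > f1.py <<'E'
from h import *
import sys
img=cv2.imread("pics/top0.png")
hsv=cv2.cvtColor(img,cv2.COLOR_BGR2HSV); print(hsv[230,375],hsv[265,420],hsv[205,425],proj("top",[.545,-.075,.088]))
yaw=np.arctan2(.246,-.046);o=np.array([.535,.0315])
c,b,s=panel_pose(img,.088,yaw,[.545,-.075]);print(c,np.degrees(b),s,np.degrees(yaw))
off=(170,160);S=2.6
v=cv2.resize(img[160:335,170:470],None,fx=S,fy=S,interpolation=cv2.INTER_CUBIC)
for y in(-.047,.047): draw(v,"top",T(o,yaw,box(0,.24,y-.006,y+.006,.067)),(255,0,255),S=S,o=off)
for x in(.175,.205): draw(v,"top",T(o,yaw,[[x,-.038,.091],[x,.038,.091]]),(255,255,0),S=S,o=off)
draw(v,"top",T(c,b,box(-.08,.08,-.06,.06,.088)),(255,0,0),S=S,o=off)
cv2.imwrite("pics/fit1.png",v)
E
sed -i 's/(22,200,110),(34/(22,190,90),(34/' h.py; python3 f1.py
```

```text
[ 27 196 221] [ 20 118 180] [ 28 198 219] [[394.58191129 238.34241894]]
[ 0.56402295 -0.07115691] 108.13925170898438 [155.04705811 155.28359985] 100.59152774797138
```

View pics/fit1.png

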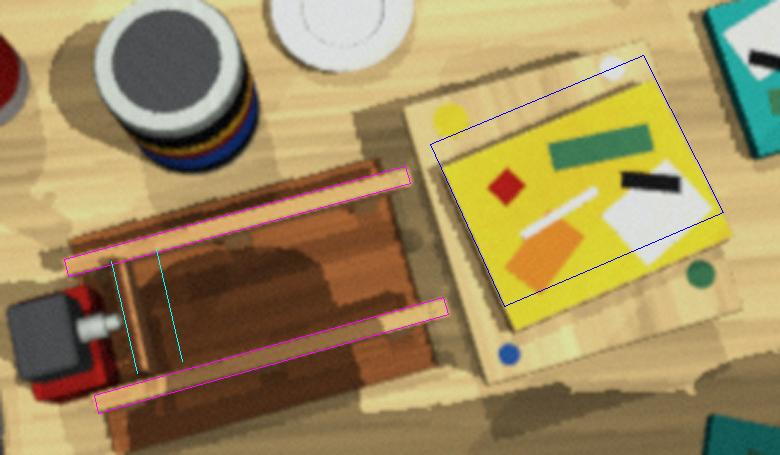

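```bash
python3 - <<'E'
s=open('h.py').read()
s=s.replace("pts=np.vstack([c for c in cs if cv2.contourArea(c)>30 and abs(c.reshape(-1,2).mean(0)-u).max()<75]).reshape(-1,2)",
"pts=max([c for c in cs if abs(c.reshape(-1,2).mean(0)-u).max()<75],key=cv2.contourArea).reshape(-1,2)")
s+='''
YAW=np.arctan2(.246,-.046);O=np.array([.535,.0315])
def to_rack(c):
    d=np.array(c)-O; return np.array([np.cos(YAW)*d[0]+np.sin(YAW)*d[1],-np.sin(YAW)*d[0]+np.cos(YAW)*d[1]])
def look(z,c0,name=None):
    img=cams.read_camera("top")
    if name: cv2.imwrite(name,img)
    c,b,s=panel_pose(img,z,YAW,c0); r=to_rack(c)*1000
    print("panel rack mm",r.round(1),"yaw",round(np.degrees(b-YAW),2),"size",s.round(1),"t",round(sensors.sense()["time_s"],1)); return c,b
from scipy.spatial.transform import Rotation as Rn
def ori(a): # tool down, tool x axis at angle a from the rack's x
    return (Rn.from_euler("z",YAW+a)*Rn.from_euler("x",np.pi)).as_rotvec()
def W(x,y,z): return T(O,YAW,[[x,y,z]])[0]
'''
open('h.py','w').write(s)
E
sed -i 's/^hsv.*$//' f1.py; python3 f1.py; python3 - <<'E'
from h import *
img=cv2.imread("pics/top0.png");c,b,s=panel_pose(img,.088,YAW,[.545,-.075]);print(to_rack(c),np.degrees(b-YAW),s)
for a in (0,np.pi,np.pi/2,-np.pi/2):
  for p in ((-.22,0),(.01,0),(-.1,.1),(-.1,-.1),(.1,.1),(.1,-.1)):
    q=planner.inverse_kinematics(W(*p,.073),ori(a)); print(round(a,2),p,None if q is None else np.round(q,2))
E
```

```text
[ 0.54527173 -0.07730794] 108.32981872558594 [115.24568939 155.24081421] 100.59152774797138
[-0.10884213  0.00990283] 7.7382909776145565 [115.24568939 155.24081421]
0 (-0.22, 0) [-0.42  0.63  1.74  0.    0.77 -0.6 ]
0 (0.01, 0) [-0.05  0.56  1.92  0.    0.67 -0.23]
0 (-0.1, 0.1) [-0.33  0.49  2.09  0.    0.56 -0.51]
0 (-0.1, -0.1) [-0.18  0.69  1.61  0.    0.84 -0.36]
0 (0.1, 0.1) [ 0.11  0.46  2.16  0.    0.52 -0.08]
0 (0.1, -0.1) [ 0.13  0.66  1.67  0.    0.81 -0.05]
3.14 (-0.22, 0) [-0.42  0.63  1.74 -0.    0.77  2.54]
3.14 (0.01, 0) None
3.14 (-0.1, 0.1) [-0.33  0.49  2.09 -0.    0.56  2.63]
3.14 (-0.1, -0.1) None
3.14 (0.1, 0.1) None
3.14 (0.1, -0.1) None
1.57 (-0.22, 0) [-0.42  0.63  1.74 -0.    0.77 -2.18]
1.57 (0.01, 0) [-0.05  0.56  1.92  0.    0.67 -1.8 ]
1.57 (-0.1, 0.1) [-0.33  0.49  2.09 -0.    0.56 -2.08]
1.57 (-0.1, -0.1) [-0.18  0.69  1.61  0.    0.84 -1.93]
1.57 (0.1, 0.1) [ 0.11  0.46  2.16  0.    0.52 -1.65]
1.57 (0.1, -0.1) [ 0.13  0.66  1.67  0.    0.81 -1.62]
-1.57 (-0.22, 0) [-0.42  0.63  1.74 -0.    0.77  0.97]
-1.57 (0.01, 0) [-0.05  0.56  1.92 -0.    0.67  1.34]
-1.57 (-0.1, 0.1) [-0.33  0.49  2.09 -0.    0.56  1.06]
-1.57 (-0.1, -0.1) [-0.18  0.69  1.61 -0.    0.84  1.21]
-1.57 (0.1, 0.1) [ 0.11  0.46  2.16 -0.    0.52  1.49]
-1.57 (0.1, -0.1) [ 0.13  0.66  1.67 -0.    0.81  1.52]
```

View pics/fit1.png

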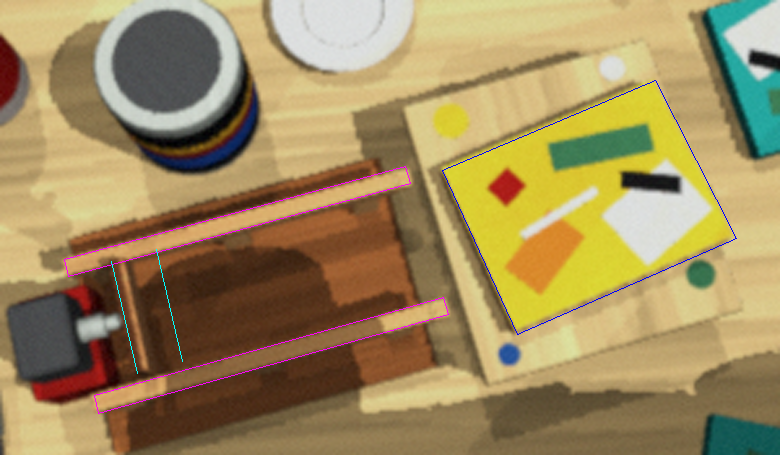

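```bash
python3 - <<'E'
from h import *
A=ori(-np.pi/2)
robot.move_to(W(-.109,.105,.13),A)
robot.servo_line(W(-.109,.105,.073),rate=.1)
print(robot.servo_line(W(-.109,.069,.073),rate=.04,until_force=25))
s=sensors.sense();print(to_rack(s["ee_pos"][:2]),s["ee_pos"],s["contact_force"],s["time_s"])
look(.088,[.55,-.075],"pics/a.png")
robot.servo_line(W(-.109,.085,.073),rate=.1)
robot.servo_line(W(-.109,.115,.14),rate=.15)
look(.088,[.55,-.075],"pics/b.png")
E
```

```text
False
[-0.10911709  0.06893878] [ 0.48729214 -0.08842937  0.07301385] [0.59104603 0.18037786 0.25492153] 4.825
panel rack mm [-51.8 -22.5] yaw -88.02 size [30.1 66.3] t 4.9
panel rack mm [-134.2  -23.9] yaw 16.81 size [ 71.8 127.5] t 5.9
```

```bash
sed -i 's/def look(z,c0,name=None):/def look(z,c0,name=None,cam="top"):/; s/img=cams.read_camera("top")/img=cams.read_camera(cam)/; s/panel_pose(img,z,YAW,c0);/panel_pose(img,z,YAW,c0,cam);/' h.py; python3 - <<'E'
from h import *
print(panel_pose(cv2.imread("pics/scene0.png"),.088,YAW,[.545,-.075],"scene"), "top was .5453 -.0773 108.33")
c,b=look(.088,[.55,-.075],"pics/c.png","scene")
v=cv2.imread("pics/c.png")
draw(v,"scene",T(c,b,box(-.08,.08,-.06,.06,.088)),(255,0,0))
for y in(-.047,.047): draw(v,"scene",T(O,YAW,box(0,.24,y-.006,y+.006,.067)),(255,0,255))
cv2.imwrite("pics/c2.png",v)
E
```

```text
(array([ 0.54973785, -0.07652279]), np.float64(1.8855027385998326), array([117.94927979, 158.9186554 ])) top was .5453 -.0773 108.33
panel rack mm [-115.2   -7.6] yaw 1.62 size [118.6 157.6] t 5.9
```

View pics/c2.png

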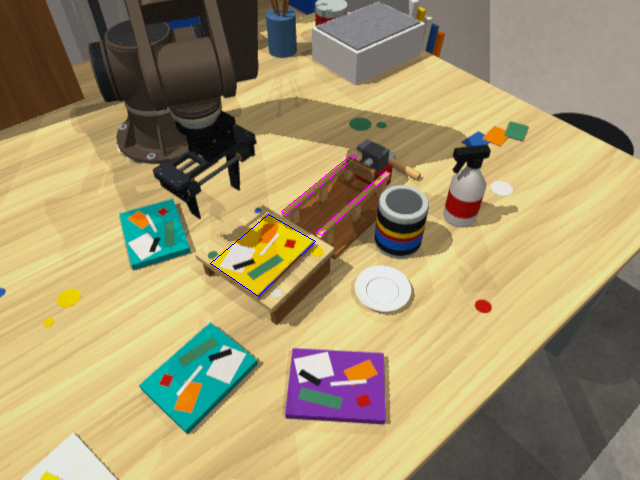

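```bash
python3 - <<'E'
from h import *
A=ori(0)
robot.move_to(W(-.23,-.001,.14),A)
robot.servo_line(W(-.23,-.001,.073),rate=.12)
print(robot.servo_line(W(-.008,-.001,.073),rate=.04,until_force=20))
s=sensors.sense();print(to_rack(s["ee_pos"][:2]),s["contact_force"],s["time_s"])
look(.085,[.52,.11],"pics/d.png","scene")
robot.servo_line(W(-.03,-.001,.073),rate=.1)
robot.servo_line(W(-.12,-.001,.17),rate=.2)
robot.move_to([.227,-.45,.2],A)
look(.085,[.52,.11],"pics/e.png")
look(.085,[.52,.11],"pics/f.png","scene")
E
```

```text
False
[-0.00802358 -0.00100807] [ 0.43466715 -0.90073445 -0.40176813] 13.7917
panel rack mm [ 83.2 -10.6] yaw -0.3 size [117.  157.4] t 13.8
panel rack mm [83.1 -5.9] yaw -0.08 size [115.2 155.4] t 16.9
panel rack mm [ 82.7 -10.8] yaw -0.2 size [118.7 159.9] t 16.9
```

View pics/e.png

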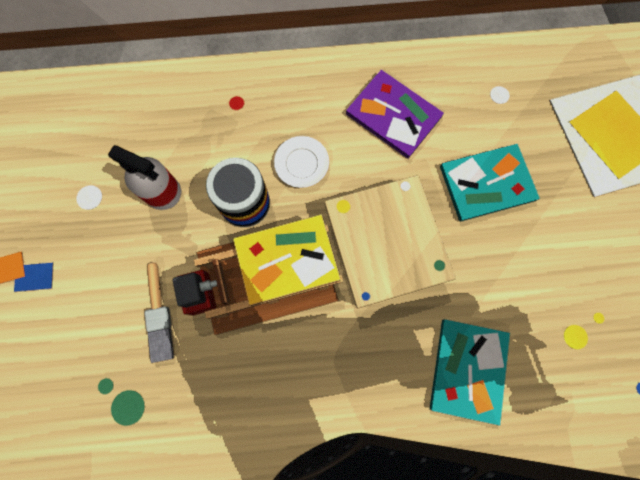

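```bash
python3 - <<'E'
from h import *
A=ori(-np.pi/2)
for w in("can",): print([to_rack(r["xyz"][:2]).round(3) for r in cams.spot_point(w,"top")])
gripper_to(.06)
robot.move_to(W(-.1,-.086,.2),A)
robot.move_to(W(.072,-.086,.15),A)
robot.servo_line(W(.072,-.086,.073),rate=.08)
print(robot.servo_line(W(.072,-.070,.073),rate=.03,until_force=20))
s=sensors.sense();print(to_rack(s["ee_pos"][:2]),s["contact_force"],s["time_s"])
robot.servo_line(W(.072,-.084,.073),rate=.06)
robot.servo_line(W(.06,-.086,.17),rate=.15)
robot.move_to(W(-.1,-.086,.2),A)
robot.move_to([.227,-.45,.2],ori(0))
c,b=look(.085,[.52,.11],"pics/g.png")
look(.085,[.52,.11],"pics/h.png","scene")
v=cv2.imread("pics/g.png")
off=(170,180);S=4
v=cv2.resize(v[180:330,170:370],None,fx=S,fy=S,interpolation=cv2.INTER_CUBIC)
for y in(-.047,.047): draw(v,"top",T(O,YAW,box(0,.24,y-.006,y+.006,.067)),(255,0,255),S=S,o=off)
draw(v,"top",T(O,YAW,box(.0,.165,-.06,.06,.085)),(255,0,0),S=S,o=off)
cv2.imwrite("pics/g2.png",v)
E
```

```text
[array([ 0.133, -0.151])]
False
[ 0.0719927  -0.06979215] [0.03269957 0.01719083 1.74182965] 22.525
panel rack mm [83.   3.3] yaw 0.02 size [116.8 155.1] t 26.7
panel rack mm [82.4 -0.8] yaw 0.9 size [119.2 159.6] t 26.7
```

View pics/g2.png

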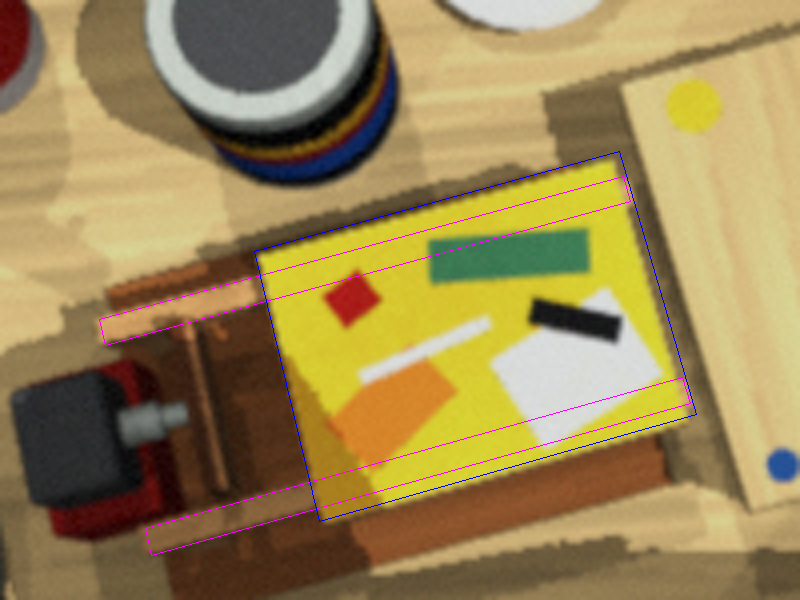

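```bash
python3 - <<'E'
from h import *
for p in((197,320),(228,490)): print("bar",to_rack(at_z("top",np.array(p)/4+[170,180],.091)[:2]))
A=ori(-np.pi/2)
robot.move_to(W(.083,.09,.14),A)
robot.servo_line(W(.083,.09,.073),rate=.1)
print(robot.servo_line(W(.083,.0725,.073),rate=.03,until_force=20))
s=sensors.sense();print(to_rack(s["ee_pos"][:2]),s["time_s"])
robot.servo_line(W(.083,.085,.073),rate=.06)
robot.servo_line(W(.083,.105,.15),rate=.15)
gripper_to(.095)
look(.085,[.52,.11],"pics/i.png","scene")
A=ori(0)
robot.move_to(W(-.035,0,.14),A)
robot.servo_line(W(-.035,0,.073),rate=.1)
ax=np.array([np.cos(YAW),np.sin(YAW),0])
f0=sensors.sense()["contact_force"]@ax
def F(): return round(-(sensors.sense()["contact_force"]@ax-f0),2)
robot.servo_line(W(-.005,0,.073),rate=.03); print(F())
for k in range(8):
    x=-.005+.002*(k+1); robot.servo_line(W(x,0,.073),rate=.02); print(round(x,4),F())
    if F()>6: break
print(sensors.sense()["time_s"])
look(.085,[.52,.13],"pics/j.png","scene")
E
```

```text
bar [ 0.19381287 -0.03479652]
bar [0.19726431 0.03885208]
False
[0.08301085 0.0725032 ] 30.725
panel rack mm [82.9 -3.3] yaw -0.14 size [118.1 158.6] t 32.6
0.32
-0.003 -0.45
-0.001 1.24
0.001 0.92
0.003 0.66
0.005 0.64
0.007 -0.41
0.009 0.62
0.011 -0.26
38.125
panel rack mm [102.8  -2.8] yaw -0.21 size [116.8 158.4] t 38.2
```

```bash
python3 - <<'E'
from h import *
ax=np.array([np.cos(YAW),np.sin(YAW),0])
def F(): return round(float(np.mean([(robot.dwell(.02),-(sensors.sense()["contact_force"]@ax))[1] for _ in range(5)])),2)
f=[F()];x=.011
robot.servo_line(W(.018,0,.073),rate=.02);f.append(F());x=.018
while x<.0325:
    x+=.0015; robot.servo_line(W(x,0,.073),rate=.015); f.append(F()); print(round(x,4),f[-1])
    if f[-1]-min(f[:2])>4.5: break
print(f[:2],sensors.sense()["time_s"])
look(.085,[.51,.14],"pics/k.png","scene")
E
```

```text
0.0195 -0.07
0.021 -0.19
0.0225 0.42
0.024 0.09
0.0255 -0.44
0.027 0.87
0.0285 2.23
0.03 3.75
0.0315 5.2
[0.37, 0.11] 41.8417
panel rack mm [122.6  -2.8] yaw -0.21 size [116.8 157.2] t 41.9
```

```bash
python3 - <<'E'
from h import *
robot.servo_line(W(.015,0,.073),rate=.02)
robot.servo_line(W(-.01,0,.073),rate=.1)
robot.servo_line(W(-.1,0,.17),rate=.2)
robot.move_to([.227,-.45,.2],ori(0))
c,b=look(.085,[.51,.15],"pics/l.png")
look(.085,[.51,.15],"pics/m.png","scene")
v=cv2.imread("pics/l.png");off=(170,180);S=4
v=cv2.resize(v[180:330,170:370],None,fx=S,fy=S,interpolation=cv2.INTER_CUBIC)
for y in(-.047,.047): draw(v,"top",T(O,YAW,box(0,.24,y-.006,y+.006,.067)),(255,0,255),S=S,o=off)
draw(v,"top",T(O,YAW,box(.04,.2,-.06,.06,.085)),(255,0,0),S=S,o=off)
cv2.imwrite("pics/l2.png",v)
E
```

```text
panel rack mm [117.2   1.7] yaw -0.52 size [116.8 155.8] t 46.0
panel rack mm [116.5  -3.1] yaw -0.25 size [119.1 159.8] t 46.0
```

View pics/l2.png

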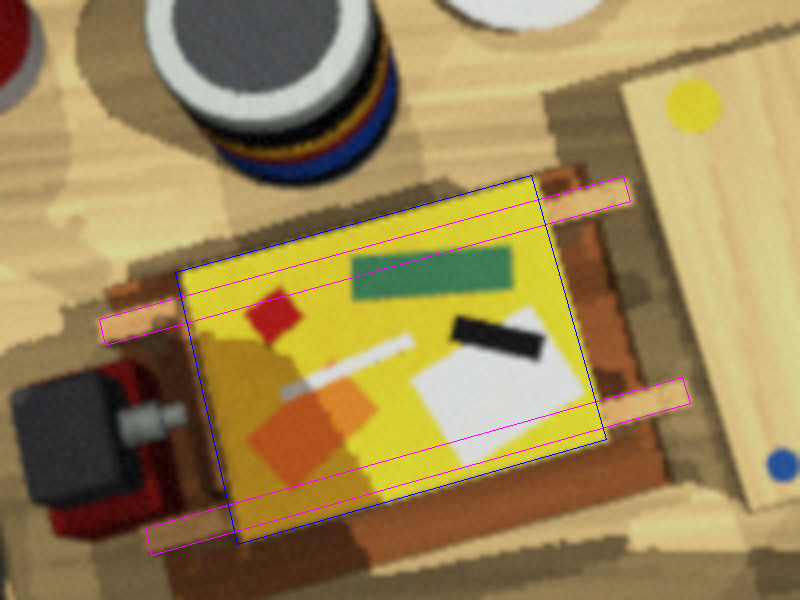

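```bash
python3 - <<'E'
from h import *
ax=np.array([np.cos(YAW),np.sin(YAW),0])
t=lambda m:print(m,round(sensors.sense()["time_s"],1),round(-(sensors.sense()["contact_force"]@ax),2))
robot.move_to(W(-.01,0,.12),ori(0))
robot.servo_line(W(-.01,0,.073),rate=.1);t("down")
robot.servo_line(W(.02,0,.073),rate=.05)
robot.servo_line(W(.0292,0,.073),rate=.01);t("pressed")
robot.servo_line(W(.0225,0,.073),rate=.003);t("released")
robot.servo_line(W(.0,0,.073),rate=.1)
robot.servo_line(W(-.03,0,.14),rate=.2)
look(.085,[.51,.15],"pics/n.png","scene")
E
```

```text
down 48.7 0.43
pressed 50.5 3.74
released 52.9 -0.21
panel rack mm [117.4  -2.7] yaw -0.2 size [116.6 158.4] t 53.8
```

```bash
python3 -c "
from h import *
print(robot.finish_job(),sensors.sense()['time_s'])"
```

```text
the job is handed in; nothing more can be done
the job is handed in; nothing more can be done
```

I handed the job in at about 54 s of the 61 s allowed. By my camera measurements the panel lies wholly on both rails, about 0.2 to 0.5° off square and within about 2 mm of centre. It was pressed about 5 mm into the bar, released, and re-seated with a lighter push; I judged it to be touching the bar from its position, since the contact itself can't be seen. The can and dish are where they were, and the arm stayed clear of the spray bottle and brush.

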